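# Set the polarizer ring to the red preset dot

### The job

On the polarizer light table, gently push the ring's upright lever post around its arc, with the fingertips and without gripping it, until the lever's pointer aims at the middle of the red dot on the scale; then take the hand away. Leave the bottle, the flask and the beaker standing where they are.

Things in the scene. Friction and masses are not known exactly. Their poses are not given: they have to be found in the camera images.
- light_table: the fixed polarizer light table: a grey round drum 282 mm across (292 mm at the foot), its white scale face 45 mm above the bench, with black tick marks on the half around its -x side; a grey control box 50 mm high is joined on its +x side and reaches 203 mm from the centre. Origin: centre of the underside, on the ring's vertical turning axis; z up
- ring (a joint): angle of the rotating ring, rad. 0: the lever lies along the light table's own -x direction; grows counterclockwise seen from above; stops at -1.75 and 1.75. It starts between -0.3 and 0.3. It turns against steady friction of about 0.16 N m (some 2 N at the post) and stays where it is left, without spring or coasting
- lever_post (a point): point on the axis of the lever's upright black post, 82 mm above the bench, 90 mm from the ring's axis; its x axis points radially outwards along the lever, z up. The post is 12 mm thick and stands free from 59 to 106 mm above the bench, on a short black arm. The ring is an aluminium disc 148 mm across, its top 58 mm above the bench; a small pointer reaches 103 mm from the axis, low over the scale
- dot_red: the red preset dot: a flat disc 20 mm across and 2.5 mm thick stuck on the white scale, 112 to 126 mm from the ring's axis, 0.5 to 1.4 rad to either side of the ring's zero; its place is different every time. Three like dots (yellow, blue, green) hold the other places and mean nothing here. Origin: centre of its underside, 45 mm above the bench
- amber_bottle: brown glass bottle with red cap, 64 mm across, 135 mm high, loose; origin: centre of its underside; leave it alone
- flask: clear conical flask with black stopper, 80 mm across at its foot, 129 mm high, loose; origin: centre of its underside; leave it alone
- beaker: clear beaker, 72 mm across, 85 mm high, loose; origin: centre of its underside; leave it alone

How it is judged:
At the end, for the whole second after the job is handed in: The lever's pointer line aims at the middle of the red dot (within 7 mm of its centre, about 3.4 degrees), the ring is at rest, and the bottle, flask and beaker stand within 20 mm of where they were (y of dot_red in the frame of lever_post between -0.007 and 0.007 m and x of dot_red in the frame of lever_post above 0 m and velocity of joint ring between -0.02 and 0.02 rad/s and distance of each of amber_bottle, flask, beaker from where it was at the start of the episode below 0.02 m); the robot touches nothing.
It fails at once if the lever is gripped or shoved hard (the fingers press on the ring and lever with more than 18 N) (contact force between the fingers and ring above 18 N).
It fails at once if the brown glass bottle is moved 20 mm, lifted or tipped (distance of amber_bottle from where it was at the start of the episode above 0.02 m or angle between amber_bottle's own z axis and vertical above 0.2 rad).
It fails at once if the stoppered conical flask is moved 20 mm, lifted or tipped (distance of flask from where it was at the start of the episode above 0.02 m or angle between flask's own z axis and vertical above 0.2 rad).
It fails at once if the glass beaker is moved 20 mm, lifted or tipped (distance of beaker from where it was at the start of the episode above 0.02 m or angle between beaker's own z axis and vertical above 0.2 rad).
It also fails if it takes over 42 s, if anything falls off the work surface, if the arm or the gripper's body presses on something with over 40 N, if the wrist force passes 120 N, or if a joint passes its speed limit or range.

### The arm

A 6-joint arm with a two-finger parallel gripper is mounted at the origin on the work surface. World frame = base frame: x ahead of the robot, y to its left, z up, the work surface at z = 0. Lengths are in m, angles in rad, forces in N, time in s.
With the tool pointing down it reaches from about 0.25 to 0.775 m from the base axis. Payload 4 kg.
Tool frame: the origin (TCP) lies at the very end of the fingers, on their centre line; the grasp point (between the pads) lies 19 mm behind it; x points along the fingers, y is the direction in which the jaws open and shut, and the axes are right-handed (so a half turn about x gives the same grasp; the last joint's range is limited). The gripper opens to 94 mm and grips with 3 to 60 N. Pads are 16 mm wide; open, the fingers measure 119 mm over their backs; the gripper's body (75 mm by 177 mm) begins 78 mm behind the grasp point.
Start: joints at [-1.249, 0.087, 1.371, -0, 1.684, -0.103], TCP at [0.227, -0.501, 0.206] pointing down, gripper open.
Joint ranges: [-3.1, 3.1], [-0.76, 2.03], [0.27, 2.55], [-1.08, 4.22], [0.17, 2.65], [-2.57, 2.57]. Speed limits (rad/s): [2.79, 2.79, 3.14, 3.14, 3.14, 3.14].

### API

Orientations are given as [roll, pitch, yaw] about the fixed x, y, z axes, in that order (R = Rz(yaw) Ry(pitch) Rx(roll)).
In Python, from bench import robot gives the robot as it stands.
- The arm moves only by the tool carry_out, never from a script. Its argument "targets" is a list of rows, each a list of 5 numbers: the closure, from 0 (fully open) to 1 (shut), then the shift along the tool's x, y, z in cm, then the turn about the tool's x in degrees. In form: [[fingers, tx, ty, tz, turn], ...]. A call has 1 to 20 rows; each row shifts and turns the commanded pose from where the row before left it, along the tool's axes as they then stand; what a row does not reach is not made up. A row lasts 1/10 s, in which the tool goes at most 50 mm and 8.59 degrees, less where a joint would pass 70% of its speed; a pose out of reach is approached as far as the arm can. A call is refused whole if a number of a shift passes 5 or a number of a turn 8.59, either way. A call with a gripper value outside its range is refused whole. The fingers move at their own pace and stop on an object; the grip force is fixed at half the most. Time passes only in rows, so rows that do not move let the fingers close. It gives the time, the measured TCP pose, the force and the opening at its end, in the units of the state.
- robot.get_obs(): the state, without advancing time (a new reading comes with each control period).
- robot.snapshot(name): name is "side" or "top"; returns a dict with "image" (480x640x3 uint8, red, green, blue), "camera_matrix" (3x3 intrinsics, pixels), "pose" (4x4, takes a point from camera to world coordinates). Camera axes: x right, y up, looking along -z (the intrinsics and any distortion apply to the point x, -y, -z); pixel columns grow to the right and rows downward; lengths in m; the calibration is good to about 2 mm. A picture is of the moment at which its call begins. There is no depth.
- robot.close_job(): hands the job in, once; it reports no verdict.
The state is a dict: "time": time; "joint_positions": joint angles; "qvel": joint speeds; "joint_torque": joint torques, N m; "tool_pos": TCP position; "ee_rot": TCP orientation; "wrist_force": force on the tool from outside, world axes, zero at the start; "wrist_torque": the same for the moment, N m; "width": finger opening in m.
Only numpy, scipy, OpenCV 4.12 (cv2) and the standard library are available. Lean on these libraries where they do the work, as an engineer would, in place of code of your own. Each camera call takes 0.05 s, during which the arm holds its last target. There are 200 camera calls.

## Working session

There is one attempt and no reset: what is moved stays moved. The work goes in short steps, Python scripts to look and compute and a tool call to move; the robot and the scene stay as the last step left them, time stands still between calls to the robot, and variables do not carry over. Pictures are saved under pics/ and viewed, about 8 in all and at most 12, crops included, and the job is handed in when it is done.

Besides the shell and the picture viewer there is one more tool, called after "Emit:" by a JSON object that holds its "op" and its "data", one argument or row to a line. carry_out: Moves the arm, as the interface text tells. Its arguments: {"type":"object","properties":{"targets":{"type":"array","items":{"type":"array","items":{"type":"number"}}}},"required":["targets"]}

```bash
mkdir -p pics
python3 - <<'E'
from bench import robot
import cv2,pickle
for n in("top","side"):
    s=robot.snapshot(n); pickle.dump(s,open(n+".pkl","wb")); cv2.imwrite(f"pics/{n}0.png",s["image"][:,:,::-1])
    print(n,s["camera_matrix"].tolist(),s["pose"].round(3).tolist(),[k for k in s])
o=robot.get_obs();print(o)
E
```

```text
top [[460.83360820196464, 0.0, 316.36199668704194], [0.0, 460.83360820196464, 241.15213701636895], [0.0, 0.0, 1.0]] [[-0.018, 0.986, -0.165, 0.371], [-1.0, -0.019, -0.006, 0.002], [-0.01, 0.165, 0.986, 1.01], [0.0, 0.0, 0.0, 1.0]] ['image', 'camera_matrix', 'pose']
side [[560.1951085567932, 0.0, 324.8238256304764], [0.0, 560.1951085567932, 232.8122968927935], [0.0, 0.0, 1.0]] [[0.998, 0.043, -0.046, 0.478], [-0.063, 0.722, -0.689, -0.708], [0.004, 0.69, 0.724, 0.85], [0.0, 0.0, 0.0, 1.0]] ['image', 'camera_matrix', 'pose']
{'time': 0.1, 'joint_positions': array([-1.24912814e+00,  8.78719839e-02,  1.37204512e+00, -5.79589409e-06,
        1.68361311e+00, -1.03106438e-01]), 'qvel': array([ 0.00025151, -0.00096507, -0.00153129,  0.00155435,  0.0006871 ,
        0.00073282]), 'joint_torque': array([ 1.69767318e-03, -3.41253948e+01, -3.03299832e+01,  7.20144762e-02,
        3.04495264e-02, -8.41799420e-05]), 'tool_pos': array([ 0.22650175, -0.50066909,  0.20445563]), 'ee_rot': array([-1.6709298 ,  1.56885876,  1.89543682]), 'wrist_force': array([-0.09558976,  0.48607019,  0.04937624]), 'wrist_torque': array([-0.02844237, -0.02781525, -0.01992716]), 'width': 0.0939639565008967}
```

View pics/top0.png

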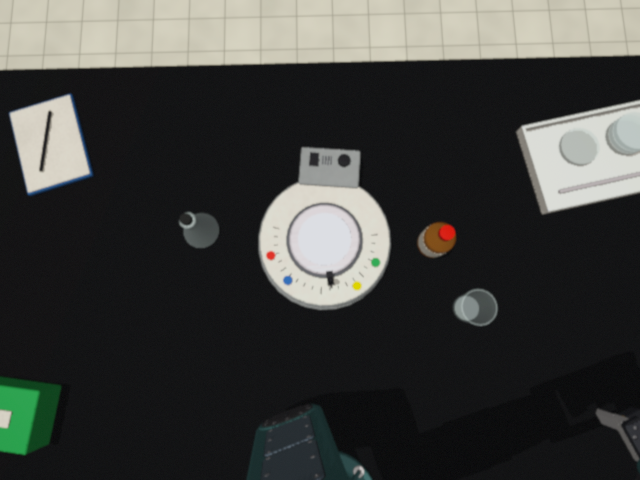

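View pics/side0.png

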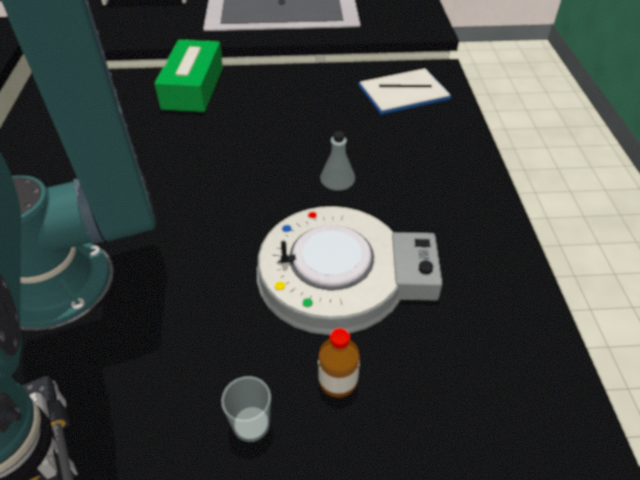

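The top view shows the lever post at about (330,278), the red dot at (271,255), and the flask left of the drum at (200,230). The bottle is at (440,238) and the beaker at (475,307). The side view agrees: post at (284,250), red dot at (312,215). Next I measure positions.

```bash
cat > h.py <<'E'
import numpy as np,cv2,pickle
def ray(s,uv):
    K,P=s["camera_matrix"],s["pose"]; uv=np.atleast_2d(uv).astype(float)
    d=np.c_[(uv-K[[0,1],[2,2]])/K[0,0],-np.ones(len(uv))]*[1,-1,1]
    return P[:3,3],d@P[:3,:3].T
def plane(s,uv,z):
    o,d=ray(s,uv); return (o+d*((z-o[2])/d[:,2])[:,None])[:,:2]
def circ(p):
    A=np.c_[2*p,np.ones(len(p))]; x=np.linalg.lstsq(A,(p**2).sum(1),rcond=None)[0]
    return x[:2],np.sqrt(x[2]+x[0]**2+x[1]**2)
def proj(s,p):
    P=s["pose"];c=(np.array(p)-P[:3,3])@P[:3,:3];K=s["camera_matrix"]
    return K[0,0]*c[0]/-c[2]+K[0,2],K[1,1]*c[1]/c[2]+K[1,2]
def blob(s,f,roi):
    h=cv2.cvtColor(s["image"],cv2.COLOR_RGB2HSV).astype(int)
    m=np.zeros(h.shape[:2],bool); x0,y0,x1,y1=roi; m[y0:y1,x0:x1]=f(h)[y0:y1,x0:x1]
    v,u=np.nonzero(m); return np.c_[u,v]
red=lambda h:((h[...,0]<8)|(h[...,0]>172))&(h[...,1]>130)&(h[...,2]>90)
white=lambda h:(h[...,1]<60)&(h[...,2]>170)
dark=lambda h:h[...,2]<70
E
python3 - <<'E'
from h import *
R={"top":((255,240,290,270),(240,165,400,315),(318,265,342,292)),"side":((300,205,325,225),(250,200,405,330),(272,236,298,275))}
for n in R:
    s=pickle.load(open(n+".pkl","rb")); a,b,c=R[n]
    r=blob(s,red,a); print(n,"red",r.mean(0),len(r),plane(s,r.mean(0),.0475))
    w=blob(s,white,b); hull=cv2.convexHull(w.astype(np.int32))[:,0]
    p=plane(s,hull,.045)
    for _ in range(4):
        cc,rr=circ(p); e=abs(np.hypot(*(p-cc).T)-rr); p=p[e<max(.003,np.median(e)*2)]
    print("face",cc,rr,len(p))
    print("dark",blob(s,dark,c).mean(0))
    im=s["image"][c[1]-30:c[3]+30,c[0]-60:c[2]+60,::-1]; cv2.imwrite(f"pics/{n}c.png",cv2.resize(im,None,fx=4,fy=4,interpolation=cv2.INTER_NEAREST)); print(im.shape,c)
a=cv2.imread("pics/topc.png");b=cv2.imread("pics/sidec.png");H=max(a.shape[0],b.shape[0])
j=np.hstack([cv2.copyMakeBorder(i,0,H-i.shape[0],0,0,0) for i in(a,b)]);print(j.shape)
cv2.imwrite("pics/c1.png",cv2.resize(j,None,fx=.68,fy=.68))
E
```

```text
top red [270.36 255.28] 50 [[0.50377072 0.10547272]]
face [ 0.53544821 -0.00835357] 0.13714936914502665 44
dark [329.796875 277.65625 ]
(87, 144, 3) (318, 265, 342, 292)
side red [311.94736842 214.44736842] 38 [[0.50632384 0.10875805]]
face [ 0.53768352 -0.00535037] 0.13749726177670382 49
dark [286.03305785 255.08264463]
(99, 146, 3) (272, 236, 298, 275)
(396, 1160, 3)
```

View pics/c1.png

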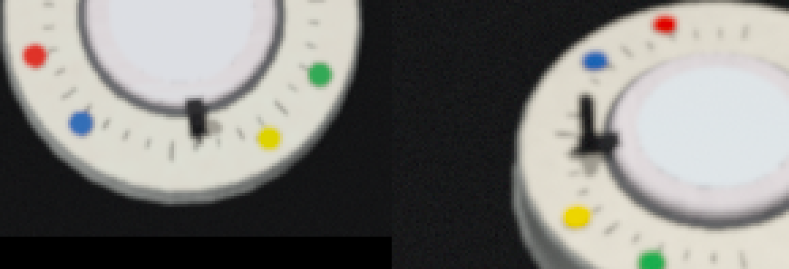

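Run:
```python
from h import *
from bench import robot
from scipy.spatial.transform import Rotation as R
o=robot.get_obs(); print(R.from_euler("xyz",o["ee_rot"]).as_matrix().round(3),o["tool_pos"])
C={"top":np.array([.5354,-.0084]),"side":np.array([.5377,-.0054])}
for n,px,z in(("top",(331.2,285.7),.048),("top",(329.8,273),.106),("side",(283.5,242.5),.106),("side",(284,249),.088)):
    s=pickle.load(open(n+".pkl","rb")); d=plane(s,px,z)[0]-C[n]; print(n,z,d,np.hypot(*d),np.degrees(np.arctan2(d[1],-d[0])))
s=pickle.load(open("top.pkl","rb"))
for n,px in(("top",(200,240)),("top",(435,250)),("side",(338,182)),("side",(338,390)),("side",(251,435))):
    print(n,px,plane(pickle.load(open(n+".pkl","rb")),px,0))
```

```text
[[-0.001  0.412 -0.911]
 [ 0.002 -0.911 -0.412]
 [-1.    -0.002 -0.   ]] [ 0.22650175 -0.50066909  0.20445563]
top 0.048 [-0.09806551 -0.01291646] 0.09891248138873902 -7.503382856857304
top 0.106 [-0.07710205 -0.00936347] 0.07766853446159096 -6.924235201578122
side 0.106 [-0.08807787 -0.01449445] 0.08926253423083903 -9.34506677658429
side 0.088 [-0.08804963 -0.0140621 ] 0.08916546036159717 -9.073880034489138
top (200, 240) [[0.54770887 0.26752462]]
top (435, 250) [[ 0.51508009 -0.25361548]]
side (338, 182) [[0.57269515 0.25970432]]
side (338, 390) [[ 0.53144444 -0.25911472]]
side (251, 435) [[ 0.3900484 -0.3270647]]
```

Emit:
{"op": "carry_out", "data": {
  "targets": [
    [1,0,-2.66,-3.26,0],
    [1,0,-2.66,-3.26,0],
    [1,0,-2.66,-3.26,0],
    [1,0,-2.66,-3.26,0],
    [1,0,-2.66,-3.26,0],
    [1,0,-2.66,-3.26,0],
    [1,0,-2.66,-3.26,0],
    [1,0,-2.66,-3.26,0],
    [1,0,-2.66,-3.26,0],
    [1,0,-2.66,-3.26,0],
    [1,0,-2.66,-3.26,0],
    [1,0,-2.66,-3.26,0]
  ]
}}

```text
time: 1.3
tool_pos: [0.4518, -0.0473, 0.2051]
ee_rot: [-0.021, 1.57, -2.737]
wrist_force: [-0.1, -0.4, 0.3]
width: 0.0018
```

Emit:
{"op": "carry_out", "data": {
  "targets": [
    [1,0,0,0,-8.2],
    [1,0,0,0,-8.2],
    [1,0,0,0,-8.2],
    [1,0,0,0,-8.2],
    [1,0,0,0,-8.2],
    [1,0,0,0,-8.2],
    [1,0,0,0,-8.2],
    [1,0,0,0,-8.2],
    [1,0,0,0,-8.2],
    [1,0,0,0,0],
    [1,0,0,0,0]
  ]
}}

```text
time: 2.4
tool_pos: [0.4514, -0.049, 0.2051]
ee_rot: [-1.817, 1.57, 3.034]
wrist_force: [-0.7, -0.0, 0.1]
width: 0.0005
```

Run:
```python
from bench import robot
import cv2,pickle
from scipy.spatial.transform import Rotation as R
o=robot.get_obs(); print(R.from_euler("xyz",o["ee_rot"]).as_matrix().round(3),o["tool_pos"],o["joint_positions"],o["width"],o["time"])
```

```text
[[-0.001  0.99   0.139]
 [ 0.     0.139 -0.99 ]
 [-1.    -0.001 -0.   ]] [ 0.45136304 -0.04903656  0.20512862] [-2.33145293e-01 -1.28190494e-01  1.58293949e+00 -7.88395702e-05
  1.68746414e+00 -3.72222633e-01] 0.000504261594054559 2.4
```

Emit:
{"op": "carry_out", "data": {
  "targets": [
    [1,2.5,0,0,0],
    [1,2.5,0,0,0],
    [1,2.5,0,0,0],
    [1,2.5,0,0,0],
    [1,1.5,0,0,0],
    [1,1.0,0,0,0],
    [1,0.8,0,0,0],
    [1,0,0,0,0]
  ]
}}

```text
time: 3.2
tool_pos: [0.4511, -0.049, 0.0717]
ee_rot: [-1.889, 1.569, 2.965]
wrist_force: [-0.0, -0.3, 0.8]
width: 0.0009
```

Run:
```python
from h import *
from bench import robot
o=robot.get_obs();print(o["tool_pos"],o["wrist_force"])
s=robot.snapshot("side");print(proj(s,o["tool_pos"]))
cv2.imwrite("pics/side2.png",cv2.resize(s["image"][180:330,230:430,::-1],None,fx=3,fy=3))
```

```text
[ 0.45107112 -0.0489813   0.07171666] [-0.02934361 -0.28584638  0.82378001]
(np.float64(285.43343415749877), np.float64(267.0654379469639))
```

View pics/side2.png

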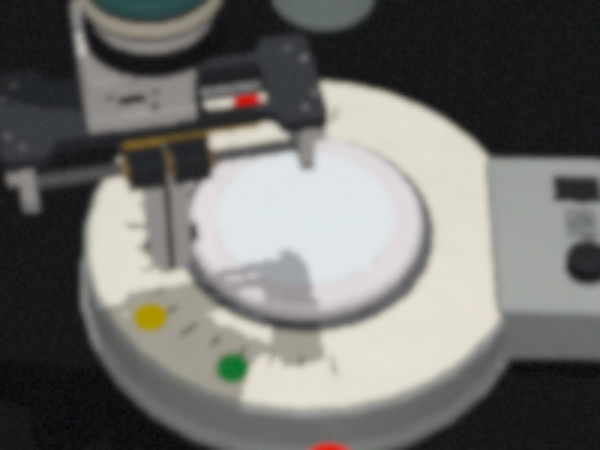

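Emit:
{"op": "carry_out", "data": {
  "targets": [
    [1,0,0,-0.4,0],
    [1,0,0,-0.4,0],
    [1,0,0,-0.4,0],
    [1,0,0,-0.4,0],
    [1,0,-0.052,-0.394,2.5],
    [1,0,-0.052,-0.394,2.5],
    [1,0,-0.052,-0.394,2.5],
    [1,0,-0.052,-0.394,2.5],
    [1,0,-0.052,-0.394,2.5],
    [1,0,-0.052,-0.394,2.5],
    [1,0,-0.052,-0.394,2.5],
    [1,0,-0.052,-0.394,2.5]
  ]
}}

```text
time: 4.45
tool_pos: [0.4454, -0.0022, 0.0728]
ee_rot: [0.263, 1.569, -1.516]
wrist_force: [-0.1, -2.1, 0.2]
width: 0.0005
```

Run:
```python
from h import *
from bench import robot
from scipy.spatial.transform import Rotation as R
o=robot.get_obs();print(o["tool_pos"],o["wrist_force"],R.from_euler("xyz",o["ee_rot"]).as_matrix().round(3)[:,2])
s=robot.snapshot("side")
t=robot.snapshot("top")
cv2.imwrite("pics/p3.png",np.hstack([cv2.resize(i[:,:,::-1],None,fx=2.6,fy=2.6) for i in(s["image"][190:320,240:390],t["image"][180:310,255:405])]))
```

```text
[ 0.44538328 -0.0021553   0.07278967] [-0.06543301 -2.08833516  0.21560409] [-0.207 -0.978  0.002]
```

View pics/p3.png

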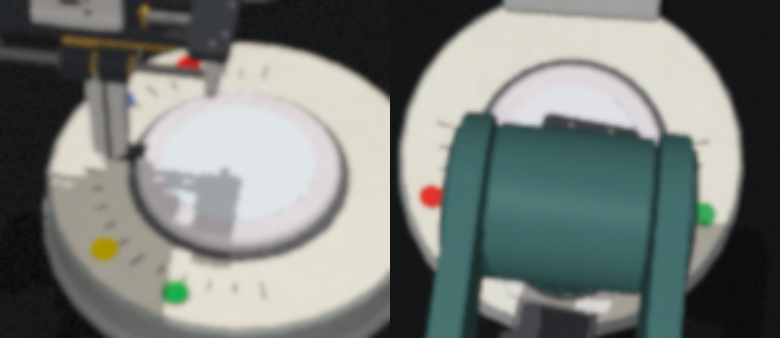

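Emit:
{"op": "carry_out", "data": {
  "targets": [
    [1,0,-0.052,-0.394,2.5],
    [1,0,-0.052,-0.394,2.5],
    [1,0,-0.052,-0.394,2.5],
    [1,0,-0.052,-0.394,2.5],
    [1,0,-0.052,-0.394,2.5],
    [1,0,-0.052,-0.394,2.5],
    [1,0,-0.052,-0.394,2.5],
    [1,0,-0.052,-0.394,2.5],
    [1,0,-0.052,-0.394,2.5],
    [1,0,-0.052,-0.394,2.5],
    [1,0,-0.052,-0.394,2.5],
    [1,0,-0.052,-0.394,2.5]
  ]
}}

```text
time: 5.75
tool_pos: [0.4596, 0.043, 0.0727]
ee_rot: [-0.478, 1.569, -2.78]
wrist_force: [-1.7, -0.5, 2.1]
width: 0.0003
```

Emit:
{"op": "carry_out", "data": {
  "targets": [
    [1,0,-0.052,-0.394,2.5],
    [1,0,-0.052,-0.394,2.5],
    [1,0,-0.052,-0.394,2.5],
    [1,0,-0.052,-0.394,2.5],
    [1,0,-0.052,-0.394,2.5],
    [1,0,-0.052,-0.394,2.5],
    [1,0,-0.052,-0.394,2.5],
    [1,0,-0.052,-0.394,2.5],
    [1,0,-0.052,-0.394,2.5],
    [1,0,-0.052,-0.394,2.5],
    [1,0,-0.052,-0.394,2.5],
    [1,0,0,0,0],
    [1,0,0,0,0]
  ]
}}

```text
time: 7.05
tool_pos: [0.4916, 0.0728, 0.0723]
ee_rot: [-1.026, 1.571, 2.478]
wrist_force: [-0.9, -0.2, 0.2]
width: 0.0004
```

Run:
```python
from h import *
from bench import robot
from scipy.spatial.transform import Rotation as R
o=robot.get_obs();print(o["time"],o["tool_pos"],o["wrist_force"],R.from_euler("xyz",o["ee_rot"]).as_matrix().round(3)[:,2])
p=o["tool_pos"][:2]-[.5365,-.0068]; r=np.hypot(*p); print(r,"psi post",np.degrees(np.arctan2(p[1],-p[0])+np.arcsin(.014/r)))
s=robot.snapshot("side")
t=robot.snapshot("top")
cv2.imwrite("pics/p4.png",np.hstack([cv2.resize(i[:,:,::-1],None,fx=2.6,fy=2.6) for i in(s["image"][190:320,240:390],t["image"][180:310,255:405])]))
```

```text
7.05 [0.49161225 0.07275028 0.07232389] [-0.92567414 -0.21244392  0.18268376] [-0.935 -0.354  0.   ]
0.09134088880989522 psi post 69.38190475734639
```

View pics/p4.png

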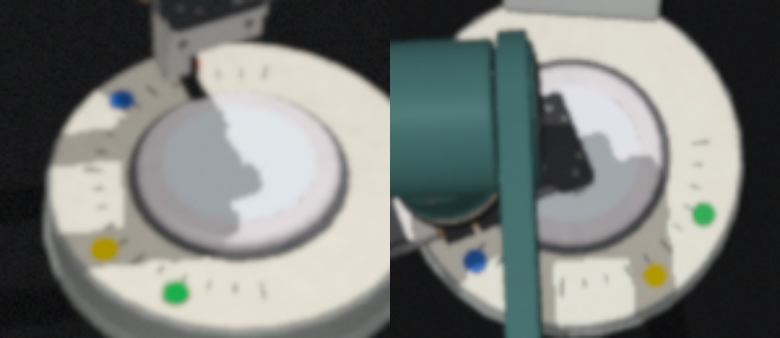

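Emit:
{"op": "carry_out", "data": {
  "targets": [
    [1,0,-0.052,-0.394,2.5],
    [1,0,-0.052,-0.394,2.5],
    [1,0,0,0,0],
    [1,0,0,0,0],
    [1,0,0,0,0]
  ]
}}

```text
time: 7.65
tool_pos: [0.4987, 0.0761, 0.0724]
ee_rot: [3.026, 1.571, 0.158]
wrist_force: [0.2, 0.2, -0.1]
width: 0.0003
```

Emit:
{"op": "carry_out", "data": {
  "targets": [
    [1,0,0,0.5,0],
    [1,0,0,1,0],
    [1,0,0,1.5,0],
    [1,-1,0,1,0],
    [1,-3,0,1,0],
    [1,-4,0,1,0],
    [1,-4,0,3,0],
    [1,0,0,4,0],
    [1,0,0,4,0],
    [1,0,0,4,0],
    [1,0,0,4,0],
    [1,0,0,0,0],
    [1,0,0,0,0]
  ]
}}

```text
time: 8.95
tool_pos: [0.2579, 0.0087, 0.1927]
ee_rot: [2.709, 1.567, -0.16]
wrist_force: [-0.2, 0.1, -0.1]
width: 0.0002
```

Run:
```python
from h import *
from bench import robot
o=robot.get_obs();print(o["time"],o["tool_pos"],o["wrist_force"])
for n in("side","top"):
    s=robot.snapshot(n);pickle.dump(s,open(n+"5.pkl","wb"))
    cv2.imwrite(f"pics/{n}5.png",cv2.resize(s["image"][:,:,::-1],None))
    globals()[n]=s["image"][:,:,::-1]
cv2.imwrite("pics/p5.png",np.hstack([cv2.resize(side[195:275,270:350],(400,400)),cv2.resize(top[205:285,255:335],(400,400))]))
```

```text
8.95 [0.25791023 0.00866849 0.19268224] [-0.16910742  0.06325748 -0.12760955]Traceback (most recent call last):
  File "<stdin>", line 6, in <module>
cv2.error: OpenCV(4.12.0) /io/opencv/modules/imgproc/src/resize.cpp:4211: error: (-215:Assertion failed) inv_scale_x > 0 in function 'resize'
```

Run:
```python
from h import *
from bench import robot
im={}
for n in("side","top"):
    s=robot.snapshot(n);pickle.dump(s,open(n+"5.pkl","wb")); im[n]=s["image"][:,:,::-1]
cv2.imwrite("pics/p5.png",np.hstack([cv2.resize(im["side"][195:275,270:350],(400,400)),cv2.resize(im["top"][205:285,255:335],(400,400))]))
```

```text
(no output)
```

View pics/p5.png

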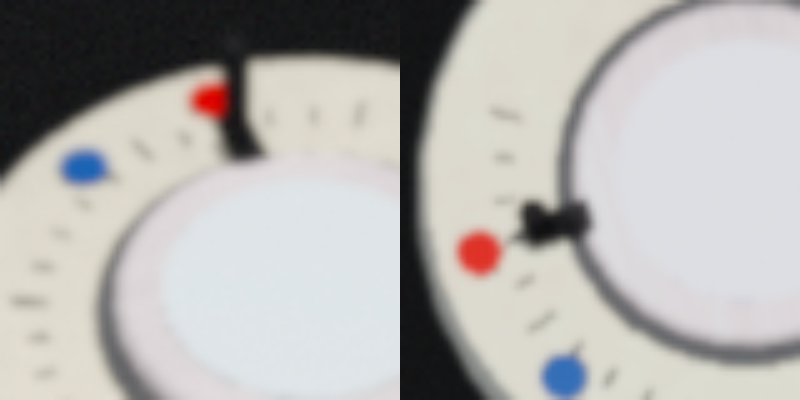

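The top crop shows the pointer tip at about (505,242), just beside the red dot at (479,253). I check the angles in numbers.

Run:
```python
from h import *
t=pickle.load(open("top5.pkl","rb"));s=pickle.load(open("side5.pkl","rb"))
ang=lambda d:np.degrees(np.arctan2(d[1],-d[0]))
C=np.array([.5354,-.0084]);f=lambda u,v,z:plane(t,(u,v),z)[0]-C
r=blob(t,red,(255,240,290,270)).mean(0);d=f(*r,.0475);print("red",r,ang(d))
for u,v,z in((275.8,253.2,.047),(276.5,253.4,.047)):
    d=f(u,v,z);print(np.hypot(*d),ang(d))
# dark blob of post (top end) in both views
g=blob(t,lambda h:h[...,2]<60,(276,240,297,258));print(g.mean(0),ang(f(*g.mean(0),.07)))
Cs=np.array([.5377,-.0054])
for psi in(70,72,74,76,78):
    a=np.radians(psi);u=np.array([-np.cos(a),np.sin(a)])
    pr=lambda S,c,rr,z:np.round((np.array(proj(S,[*(c+rr*u),z]))),1)
    print(psi,"tip top",(pr(t,C,.103,.047)-[255,205])*5+[400,0],"posttop top",(pr(t,C,.09,.106)-[255,205])*5+[400,0],"side posttop",(pr(s,Cs,.09,.106)-[270,195])*5)
```

```text
red [270.31372549 255.21568627] 74.55426973130315
0.1060100302149354 75.04897930319991
0.10470279201529292 74.59978787370378
[285.06557377 249.29508197] 74.25244927723041
70 tip top [517.5 259. ] posttop top [534.5 228. ] side posttop [213.   42.5]
72 tip top [514.5 251.5] posttop top [532.  220.5] side posttop [220.5  40.5]
74 tip top [512.  243.5] posttop top [529.5 213. ] side posttop [228.   38.5]
76 tip top [510. 235.] posttop top [527.5 205.5] side posttop [236.  37.]
78 tip top [508. 227.] posttop top [526. 198.] side posttop [243.5  35. ]
```

Run:
```python
from bench import robot
print(robot.close_job())
```

```text
the job is handed in; nothing more can be done
None
```

I pushed the lever post about 82° around its arc with the shut fingertips, from roughly -8° to about 74.5°. I then drew the hand back clear and handed the job in at about 9 s of the allowed 42 s; no verdict is reported.

- **Aim:** in the top view the red dot lies at 74.6°. The pointer tip reads 74.6–75.0° and the lever's dark blob 74.3°. The side view of the post top reads about 75.7°. That is the largest disagreement, about 1.2°, against the 3.4° allowed.
- **Forces:** the highest wrist-force reading was about 2.8 N, against the 18 N limit on the ring. I only had readings at the end of each move, so brief peaks in between would not show.
- **Glassware:** the planned path passed above or clear of the bottle, flask and beaker. The end-of-move force readings showed no sign of contact, but I did not measure their positions again at the end.
- **Hand:** the tool was about 0.25 m away from the post when I handed in, touching nothing.

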